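# Roll a specimen vial into focus and release the shutter

### The job

The red-capped specimen vial lies on the imaging stage, short of the yellow focus line. Push it with the fingertips so that it rolls onto the line and comes to rest lying centred along it, square to the camera and between the line's two arrowheads, without lifting it or bearing down hard on the glass. Then, with the hand off the vial, press the red button on the camera remote fully down to take the picture and let it come up again; do not press it before the vial is in focus, and leave everything else where it is.

Things in the scene. Friction and masses are not known exactly. Their poses are not given: they have to be found in the camera images.
- line (a point): Middle of the yellow focus line on the imaging stage, at the height of the mat's surface (12 mm above the desk). The line is 2 mm wide and runs 65 mm to either side along this frame's y axis, ending in arrowheads; x points away from the robot towards the camera, z up.
- stage: The imaging stage, fixed; axes as line, origin 12 mm under it. Its flat black rubber mat reaches from x = -144 to +81 mm and 74 mm to either side, with a strip 3 mm higher along its near end and sides. The camera looks back along -x at the line: its ring light (52 mm across) begins at x = +82 mm; the camera's top is 90 mm above the desk.
- vial_red: The vial to photograph: glass with a red screw cap, lying on the mat its middle 37 to 103 mm short of the line, up to 0.25 rad askew. 56 mm long; glass body 22 mm across and 45 mm long, cap 20.6 mm across. About 20 g; after a slow push it stops within a few mm. Origin: centre of the bottom end; z runs along the vial to the cap, x and y turn as it rolls.
- vial_mid (a point): Point on the red-capped vial's axis midway between its two ends (28 mm from the bottom end); 11 mm above the mat as the vial lies. A fingertip pressing lightly on its top and moving sideways rolls the vial half as far as the finger goes; pushed from behind by a fingertip that reaches below its mid-height it rolls ahead of the finger, but one a little above mid-height wedges it against the mat.
- shutter_top (a point): Centre of the top of the red shutter button, a disc of 26 mm diameter standing about 6 mm proud of its round black collar on the camera remote, a flat grey-and-black box of 84 x 50 x 14 mm that is fixed to the desk. The button's top is about 32 mm above the desk when up.
- shutter (a joint): Travel of the shutter button: 0 up, 0.005 m fully down. Spring return, about 4 N fully down.
- remote: The camera remote: flat grey-and-black box 84 x 50 x 14 mm (x, y, z), fixed to the desk; the button sits in its middle. Origin: centre of its underside.
- vial_blue: Blue-capped vial standing upright, 22 mm in diameter, 56 mm tall; a bystander. Origin: centre of its foot.
- vial_black: Black-capped vial standing upright, 22 mm in diameter, 56 mm tall; a bystander. Origin: centre of its foot.
- pin_box: Green-rimmed pin box with a clear lid, 54 x 84 x 21 mm (x, y, z), on the desk; a bystander. Origin: centre of its underside.
- lens_cap: Round black lens cap, 35 mm in diameter and 12 mm thick, lying on the stage beside the camera; a bystander. Origin: centre of its underside.
- forceps: Steel forceps, 117 mm long, lying on the desk; a bystander. Origin: centre of its underside.
- eraser: Worn white-and-blue eraser, 20 x 44 x 11 mm, on the desk; a bystander. Origin: centre of its underside.

How it is judged (in metres and radians):
On the way, in this order (a step that is already met when the one before it is completed fails the run):
1. the red-capped vial lies at rest centred along the focus line, untouched (x of vial_mid in the frame of line between -0.005 and 0.005 m and y of vial_mid in the frame of line between -0.037 and 0.037 m and z of vial_mid in the frame of line below 0.014 m and angle between the z axis of vial_red and the y axis of line, either way round below 0.14 rad and linear speed of vial_red below 0.01 m/s and contact force between each of the arm, the fingers and vial_red below 0.05 N), for 0.3 s.
2. the shutter button is pressed fully down, the vial still in focus and untouched (all of step 1 and value of joint shutter above 0.004 m), for 0.05 s.
At the end, for the whole second after the job is handed in: The red-capped vial lies at rest on the mat with its middle within 5 mm of the focus line and within 37 mm of the line's middle (so that it is between the arrowheads), its axis within 0.14 rad of the line; the shutter button has been pressed at least 4 mm with the vial lying so and is up again (all of step 1 and value of joint shutter below 0.001 m); the robot touches nothing.
It fails at once if the red-capped vial is lifted off the mat (its middle more than 8 mm above its resting height) (z of vial_mid in the frame of line above 0.019 m).
It fails at once if the glass is borne down on hard (more than 30 N) (contact force between any of the fingers, the arm and vial_red above 30 N).
It fails at once if the shutter is pressed while the vial is out of focus (value of joint shutter above 0.0025 m and not (x of vial_mid in the frame of line between -0.005 and 0.005 m and y of vial_mid in the frame of line between -0.037 and 0.037 m and z of vial_mid in the frame of line below 0.014 m and angle between the z axis of vial_red and the y axis of line, either way round below 0.14 rad)).
It fails at once if a bystander (the blue- or black-capped vial, pin box, lens cap, forceps or eraser) is moved by more than 15 mm (distance of any of vial_blue, vial_black, pin_box, lens_cap, forceps, eraser from where it was at the start of the episode above 0.015 m).
It also fails if it takes over 51 s, if anything falls off the work surface, if the arm or the gripper's body presses on something with over 40 N, if the wrist force passes 120 N, or if a joint passes its speed limit or range.

### The arm

A 6-joint arm with a two-finger parallel gripper is mounted at the origin on a cart in front of the work surface, level with it; the furniture and walls round the work are solid. World frame = base frame: x ahead of the robot, y to its left, z up, the work surface at z = 0. Lengths are in mm, angles in degrees, forces in N, time in s.
With the tool pointing down it reaches from about 300 to 850 mm from the base axis. Payload 4.2 kg.
Tool frame: the origin (TCP) lies midway between the tips of the shut fingers; the grasp point (between the pads) lies 19 mm behind it (pinch_z is the distance from the TCP to the grasp point, in mm); z points along the fingers, y is the line along which they close (so a half turn about z gives the same grasp; the last joint's range is limited). The gripper opens to 91 mm and grips with 3 to 60 N. Pads are 32 mm wide; open, the fingers measure 118 mm over their backs; the gripper's body (76 mm by 178 mm) begins 60 mm behind the grasp point.
Start: joints at [68.698, 18.312, 89.639, -0, 72.044, -1.146], TCP at [198.141, 539.799, 213.976] pointing down, gripper open.
Joint ranges: [-177.97, 177.97], [-48.28, 115.42], [12.27, 149.76], [-77.06, 257.06], [2.81, 150.46], [-146.56, 146.56]. Speed limits (degrees/s): [147.25, 147.25, 180, 180, 180, 180].

### API

Orientations are given as [roll, pitch, yaw] about the fixed x, y, z axes, in that order (R = Rz(yaw) Ry(pitch) Rx(roll)).
In Python, from workcell import * gives the robot as it stands.
- The arm moves only by the tool step_arm, never from a script. Its argument "steps" is a list of rows, each a list of 7 numbers: the turn, a rotation vector about the tool's x, y, z in degrees, then the shift along the tool's x, y, z in mm, then the opening, from 0 (shut) to 1 (fully open). In form: [[rx, ry, rz, x, y, z, hand], ...]. A call has exactly 8 rows; each row shifts and turns the commanded pose from where the row before left it, along the tool's axes as they then stand; what a row does not reach is not made up. A row lasts 1/8 s, in which the tool goes at most 62.5 mm and 10.7 degrees, less where a joint would pass 70% of its speed; a pose out of reach is approached as far as the arm can. A call is refused whole if a number of a shift passes 62.5 or a number of a turn 10.7, either way. A call with a gripper value outside its range is refused whole. The fingers move at their own pace and stop on an object; "force" is the grip in N (left out, the last holds). Time passes only in rows, so rows that do not move let the fingers close, or fill a call up. It gives the time, the measured TCP pose, the force, the opening and the grip force at its end, in the units of the state.
- state(): the state, without advancing time (a new reading comes with each control period).
- grab_frame(name): name is "scene" or "top" or "wrist"; returns a dict with "image" (480x640x3 uint8, blue, green, red), "fovy" (degrees; the focal length in pixels is half the picture's height over the tangent of half this angle, whatever the lens; pixels are square), "cx", "cy" (the principal point, pixels), "origin" and "rotation" of the camera in the world; the wrist camera has in their place "tool_from_camera" (4x4, takes a point from camera to tool coordinates, whose origin is the TCP and whose axes are the flange's). Camera axes: x right, y down, z forward; pixel columns grow to the right and rows downward; lengths in mm; the calibration is good to about 2 mm. A picture is of the moment at which its call begins: read the wrist's pose just before it. There is no depth.
- job_done(): hands the job in; it is judged then, once.
The state is a dict: "time_s": time; "qpos": joint angles; "qvel": joint speeds; "effort": joint torques, N m; "ee_pos": TCP position; "ee_rot": TCP orientation; "force": force on the tool from outside, world axes, zero at the start; "torque": the same for the moment, N m; "gripper_width": finger opening in mm; "gripper_force": force on a finger pad.
Only numpy, scipy, OpenCV 4.12 (cv2) and the standard library are available. Lean on these libraries where they do the work, as an engineer would, in place of code of your own. Each camera call takes 0.05 s, during which the arm holds its last target. There are 200 camera calls.

## Working session

There is one attempt and no reset: what is moved stays moved. The work goes in short steps, Python scripts to look and compute and a tool call to move; the robot and the scene stay as the last step left them, time stands still between calls to the robot, and variables do not carry over. Pictures are saved under pics/ and viewed, at most 10 in all, crops included, and the job is handed in when it is done.

Besides the shell and the picture viewer there is one more tool, called after "Request:" by a JSON object that holds its "name" and its "arguments". step_arm: Moves the arm, as the interface text tells. Its arguments: {"type":"object","properties":{"steps":{"type":"array","items":{"type":"array","items":{"type":"number"}}},"force":{"type":"number"}},"required":["steps"]}

```bash
mkdir -p pics
cat > h.py <<'E'
from workcell import *
import numpy as np, cv2
def ray(f,u,v):
    fl=240/np.tan(np.radians(f["fovy"])/2)
    d=np.array([(u-f["cx"])/fl,(v-f["cy"])/fl,1.0])
    return np.array(f["origin"]),np.array(f["rotation"])@d
def onz(f,u,v,z):
    o,d=ray(f,u,v); return o+d*(z-o[2])/d[2]
E
python3 - <<'E'
from h import *
s=state(); print(s)
for n in("top","scene"):
    f=grab_frame(n); cv2.imwrite(f"pics/{n}0.png",f["image"]); np.save(f"{n}0.npy",f,allow_pickle=True)
    print(n,f["origin"],f["rotation"],f["fovy"],f["cx"],f["cy"])
E
```

```text
{'time_s': 0.0, 'qpos': array([ 6.86986564e+01,  1.83497171e+01,  8.97077792e+01, -1.12039873e-03,
        7.20445493e+01, -1.14495172e+00]), 'qvel': array([ 0.05882911, -0.02058422, -0.07581563,  0.031931  , -0.07995723,
        0.03851804]), 'effort': array([ 9.70841138e-04, -4.12463057e+01, -2.31967145e+01,  7.29157543e-02,
        4.59617155e-02, -1.52434241e-04]), 'ee_pos': array([197.94105458, 539.2968138 , 213.1302789 ]), 'ee_rot': array([-1.79897954e+02, -9.74056086e-04,  1.59843954e+02]), 'force': array([-0.03823586, -0.7986962 , -0.26153778]), 'torque': array([ 0.05246731,  0.00814029, -0.00256613]), 'gripper_force': 0.0, 'gripper_width': 91.53775991045082}
top [443.2429489   25.67518021 904.52594647] [-174.4119556    -0.38034673  -90.6092266 ] 49.67329613017633 322.3847025633054 240.38111324470287
scene [ 104.16933039 -807.61350042  540.30410018] [-117.78040182   -0.231568    -25.95020151] 42.87491518350738 318.3968995233497 237.95351825123038
```

View pics/top0.png

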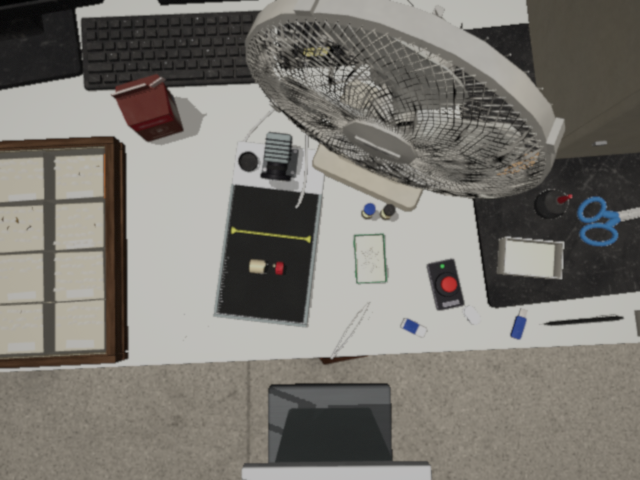

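View pics/scene0.png

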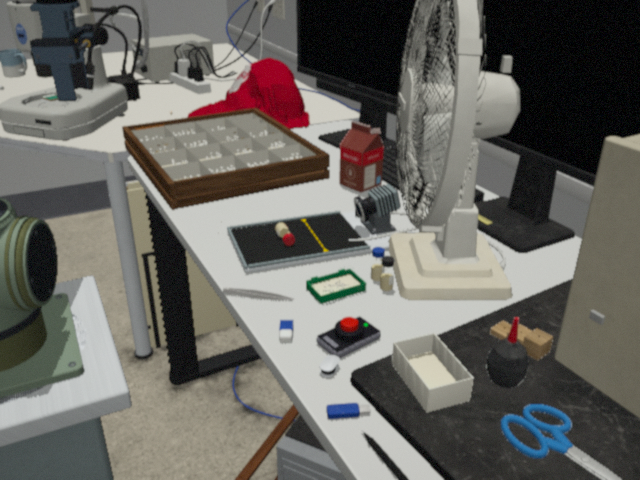

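```bash
cat >> h.py <<'E'
from scipy.spatial.transform import Rotation as Rn
def ray(f,u,v):
    fl=240/np.tan(np.radians(f["fovy"])/2)
    R=np.array(f["rotation"]); R=Rn.from_euler("xyz",R,degrees=True).as_matrix() if R.size==3 else R
    return np.array(f["origin"]),R@np.array([(u-f["cx"])/fl,(v-f["cy"])/fl,1.0])
def wristframe():
    s=state(); f=grab_frame("wrist"); T=np.array(f["tool_from_camera"])
    R=Rn.from_euler("xyz",s["ee_rot"],degrees=True).as_matrix()
    f["origin"]=R@T[:3,3]+s["ee_pos"]; f["rotation"]=R@T[:3,:3]; return f
def mask(im,lo,hi,roi=None):
    m=cv2.inRange(cv2.cvtColor(im,cv2.COLOR_BGR2HSV),lo,hi)
    if roi: k=np.zeros_like(m); x0,y0,x1,y1=roi; k[y0:y1,x0:x1]=1; m=m*k
    return m
def big(m):
    c=max(cv2.findContours(m,cv2.RETR_EXTERNAL,cv2.CHAIN_APPROX_NONE)[0],key=cv2.contourArea); return c
E
python3 - <<'E'
from h import *
f=np.load("top0.npy",allow_pickle=True).item(); im=f["image"]
def pts(m): y,x=np.nonzero(m); return np.c_[x,y].astype(float)
roi=(215,180,325,325)
yl=pts(mask(im,(22,100,80),(38,255,255),roi)); P=np.array([onz(f,u,v,12)[:2] for u,v in yl])
c=(P[P[:,1].argmin()]+P[P[:,1].argmax()])/2; _,_,V=np.linalg.svd(P-P.mean(0)); d=V[0]*np.sign(V[0][1])
t=(P-P.mean(0))@d; print("line",len(P),P.mean(0),c,"dir",d,"yaw",np.degrees(np.arctan2(-d[0],d[1])),"len",np.ptp(t),"mid",P.mean(0)+d*(t.max()+t.min())/2)
def red(roi):
    a=mask(im,(0,120,80),(10,255,255),roi)|mask(im,(170,120,80),(180,255,255),roi); return a
r=red((225,245,300,290)); b=mask(im,(0,0,110),(40,140,255),(240,250,282,285))&~r
for n,m in(("cap",r),("glass",b),("both",r|b)):
    p=pts(m); Q=np.array([onz(f,u,v,23)[:2] for u,v in p]); q=Q.mean(0); _,_,V=np.linalg.svd(Q-q); V*=np.sign(V[:,1:2]); tt=(Q-q)@V.T
    print(n,len(p),q,V[0],np.degrees(np.arctan2(-V[0][0],V[0][1])),np.ptp(tt,axis=0),q+V[0]*(tt[:,0].max()+tt[:,0].min())/2)
m=red((425,260,470,310)); p=pts(m).mean(0); print("btn",p,len(pts(m)),onz(f,*p,32))
g=np.load("scene0.npy",allow_pickle=True).item()
a=mask(g["image"],(0,150,80),(10,255,255),(325,310,370,340)); q=pts(a); print("btn scene",onz(g,*q.mean(0),32),len(q))
E
```

```text
line 280 [541.857485   108.87166071] [546.84944353 108.50368586] dir [0.12690042 0.99191546] yaw -7.29051567373757 len 138.7472326821117 mid [541.82610385 108.62637037]
cap 95 [483.34281914  93.26698829] [-0.99143285  0.13061739] 82.49472938646883 [21.02242583 13.26719425] [483.27607554  93.2757815 ]
glass 190 [487.03121583 130.21235705] [-0.00958709  0.99995404] 0.5493083260805661 [44.17518791 20.75355092] [487.11045052 121.94801147]
both 285 [485.80175027 117.89723413] [0.0891676  0.99601664] -5.115721833701932 [57.69363305 21.27075407] [485.57114928 115.32138358]
btn [448.57746479 283.84037559] 213 [ 453.0875918  -192.20410908   32.        ]
btn scene [ 453.54915749 -193.39866769   32.        ] 197
```

```bash
cat >> h.py <<'E'
def plan(target,yaw,n,s=None):
    "n rows to the target, printed as tool-frame rows (straight down tool)"
    s=s or state(); p=np.array(s["ee_pos"]); y0=s["ee_rot"][2]; dy=(yaw-y0+180)%360-180; w=(np.array(target)-p)/n
    for i in range(n):
        y=np.radians(y0+dy*i/n)
        print([0,0,round(-dy/n,1),round(w[0]*np.cos(y)+w[1]*np.sin(y),1),round(w[0]*np.sin(y)-w[1]*np.cos(y),1),round(-w[2],1)])
E
python3 -c "
from h import *
plan([486,118,130],82.7,16)"
```

```text
[0, 0, np.float64(4.8), np.float64(-26.0), np.float64(-18.5), np.float64(5.2)]
[0, 0, np.float64(4.8), np.float64(-27.4), np.float64(-16.3), np.float64(5.2)]
[0, 0, np.float64(4.8), np.float64(-28.7), np.float64(-13.9), np.float64(5.2)]
[0, 0, np.float64(4.8), np.float64(-29.8), np.float64(-11.4), np.float64(5.2)]
[0, 0, np.float64(4.8), np.float64(-30.6), np.float64(-8.9), np.float64(5.2)]
[0, 0, np.float64(4.8), np.float64(-31.3), np.float64(-6.3), np.float64(5.2)]
[0, 0, np.float64(4.8), np.float64(-31.7), np.float64(-3.6), np.float64(5.2)]
[0, 0, np.float64(4.8), np.float64(-31.9), np.float64(-1.0), np.float64(5.2)]
[0, 0, np.float64(4.8), np.float64(-31.9), np.float64(1.7), np.float64(5.2)]
[0, 0, np.float64(4.8), np.float64(-31.6), np.float64(4.4), np.float64(5.2)]
[0, 0, np.float64(4.8), np.float64(-31.1), np.float64(7.0), np.float64(5.2)]
[0, 0, np.float64(4.8), np.float64(-30.4), np.float64(9.6), np.float64(5.2)]
[0, 0, np.float64(4.8), np.float64(-29.5), np.float64(12.1), np.float64(5.2)]
[0, 0, np.float64(4.8), np.float64(-28.4), np.float64(14.6), np.float64(5.2)]
[0, 0, np.float64(4.8), np.float64(-27.1), np.float64(16.9), np.float64(5.2)]
[0, 0, np.float64(4.8), np.float64(-25.5), np.float64(19.1), np.float64(5.2)]
```

Request:
{"name": "step_arm", "arguments": {"steps": [[0,0,4.8,-26,-18.5,5.2,1],[0,0,4.8,-27.4,-16.3,5.2,1],[0,0,4.8,-28.7,-13.9,5.2,1],[0,0,4.8,-29.8,-11.4,5.2,1],[0,0,4.8,-30.6,-8.9,5.2,1],[0,0,4.8,-31.3,-6.3,5.2,1],[0,0,4.8,-31.7,-3.6,5.2,1],[0,0,4.8,-31.9,-1,5.2,1]]}}

```text
time_s: 1.1
ee_pos: [342.8, 328.2, 171.9]
ee_rot: [-180.0, 0.0, 121.3]
force: [0.4, -0.4, 0.3]
gripper_width: 91.2
gripper_force: 0.0
```

Request:
{"name": "step_arm", "arguments": {"steps": [[0,0,4.8,-31.9,1.7,5.2,1],[0,0,4.8,-31.6,4.4,5.2,1],[0,0,4.8,-31.1,7,5.2,1],[0,0,4.8,-30.4,9.6,5.2,1],[0,0,4.8,-29.5,12.1,5.2,1],[0,0,4.8,-28.4,14.6,5.2,1],[0,0,4.8,-27.1,16.9,5.2,1],[0,0,4.8,-25.5,19.1,5.2,1]]}}

```text
time_s: 2.1
ee_pos: [487.6, 118.2, 130.3]
ee_rot: [-180.0, 0.0, 82.9]
force: [0.6, 0.2, 0.0]
gripper_width: 91.6
gripper_force: 0.0
```

Run:
```python
from h import *
f=wristframe(); cv2.imwrite("pics/w1.png",f["image"]); np.save("w1.npy",f,allow_pickle=True)
s=state(); print(s["time_s"],s["ee_pos"],s["ee_rot"],s["qpos"])
```

```text
2.15 [489.51904711 115.65218091 129.71085722] [1.79941152e+02 1.26902598e-01 8.27011439e+01] [ 12.07564067  16.03677642 106.19099897  -0.16462117  57.75891494
  19.46223802]
```

View pics/w1.png

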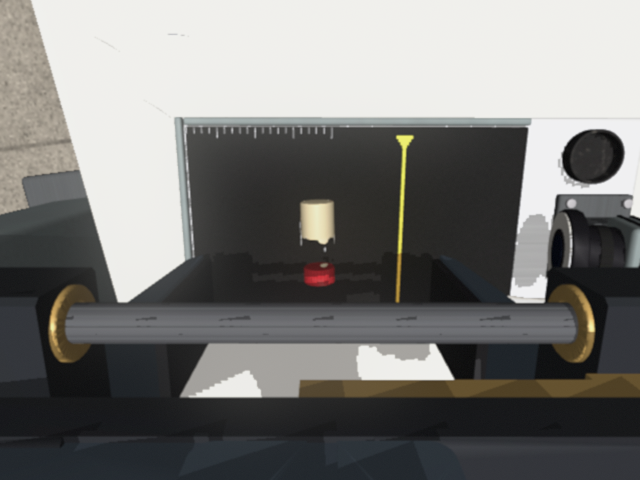

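Run:
```python
from h import *
f=np.load("w1.npy",allow_pickle=True).item(); im=f["image"]
yl=mask(im,(22,120,80),(38,255,255),(380,152,420,250)); y,x=np.nonzero(yl); k=np.polyfit(y,x,1)
A=onz(f,np.polyval(k,160),160,12);B=onz(f,np.polyval(k,245),245,12);d=(A-B)/np.linalg.norm(A-B);print("line",A,B,d)
tip=mask(im,(22,120,80),(38,255,255),(380,120,425,160));y,x=np.nonzero(tip);print("tip",x.mean(),y.min(),onz(f,x.mean(),y.min(),12))
r=mask(im,(0,120,60),(10,255,255),(280,250,350,300))|mask(im,(170,120,60),(180,255,255),(280,250,350,300))
g=mask(im,(0,20,100),(40,140,255),(290,190,345,240))
for n,m in(("cap",r),("label",g)):
    x0,y0,w,h=cv2.boundingRect(big(m)); print(n,x0,y0,w,h,onz(f,x0+w/2,y0+h/2,23),onz(f,x0,y0+h/2,23)-onz(f,x0+w,y0+h/2,23), onz(f,x0+w/2,y0,30)[:2],onz(f,x0+w/2,y0+h,23)[:2])
for i in range(3): print(state()["ee_pos"],grab_frame("top")["fovy"])
```

```text
line [549.2617815  162.73469723  12.        ] [541.94253854 105.08843784  12.        ] [0.12595701 0.9920357  0.        ]
tip 404.00985221674875 135 [550.93863028 178.74892302  12.        ]
cap 304 262 31 25 [484.60055603  94.25745442  23.        ] [-20.89004093   2.61647525   0.        ] [486.00201844 105.08296793] [483.47549949  85.35982798]
label 300 200 35 40 [488.01701508 131.77833121  23.        ] [-22.87491492   2.86750696   0.        ] [489.88598078 145.92438415] [486.30239346 118.33545472]
[489.51904711 115.65218091 129.71085722] 49.67329613017633
[488.22491491 117.22534746 129.92566363] 49.67329613017633
[487.32507964 118.36212851 130.12324553] 49.67329613017633
```

Request:
{"name": "step_arm", "arguments": {"steps": [[0,0,0,0,-0.5,16,1],[0,0,0,0,-0.5,16,1],[0,0,0,0,0,16,1],[0,0,0,0,0,16,1],[0,0,0,0,0,16,1],[0,0,0,0,0,14,1],[0,0,0,0,0,10,0.8],[0,0,0,0,0,5,0.6]], "force": 3}}

```text
time_s: 3.3
ee_pos: [486.1, 119.5, 21.3]
ee_rot: [-180.0, 0.0, 83.1]
force: [-0.1, -1.4, -0.7]
gripper_width: 73.7
gripper_force: 0.0
```

Request:
{"name": "step_arm", "arguments": {"steps": [[0,0,0,0,0,2,0.5],[0,0,0,0,0,0,0.45],[0,0,0,0,0,0,0.4],[0,0,0,0,0,0,0.36],[0,0,0,0,0,0,0.33],[0,0,0,0,0,0,0.3],[0,0,0,0,0,0,0.3],[0,0,0,0,0,0,0.3]]}}

```text
time_s: 4.3
ee_pos: [486.3, 119.3, 19.7]
ee_rot: [180.0, -0.0, 83.0]
force: [-0.1, 0.2, 1.2]
gripper_width: 27.2
gripper_force: 0.0
```

Run:
```python
from h import *
for i in range(4):
    s=state();print(s["time_s"],s["ee_pos"],s["ee_rot"],s["force"],s["gripper_width"],s["gripper_force"]); f=grab_frame(["top","wrist","scene","wrist"][i])
    if i==0: np.save("t2.npy",f,allow_pickle=True); cv2.imwrite("pics/t2.png",cv2.resize(f["image"][180:340,200:340],None,fx=3,fy=3))
    if i==1: cv2.imwrite("pics/w2.png",f["image"])
```

```text
4.3 [486.33403164 119.343474    19.74535416] [ 1.79998374e+02 -6.08527246e-03  8.30425810e+01] [-0.14246561  0.17052242  1.24921187] 27.191379900100493 0.0
4.35 [486.34482741 119.33792857  19.75313274] [ 1.79997246e+02 -6.61191173e-03  8.30427841e+01] [-0.01607253  0.22735312 -0.92867602] 27.107164883250427 0.0
4.4 [486.31061165 119.35171358  19.75542015] [-1.79998844e+02 -6.13363780e-03  8.30433167e+01] [-0.26485389 -0.10500675  0.17562384] 27.156114990840344 0.0
4.45 [486.34284759 119.31547614  19.73927417] [ 1.79998455e+02 -4.95197545e-03  8.30424521e+01] [-1.15947825 -0.61840851  0.76281119] 27.402098499172 0.0
```

View pics/w2.png

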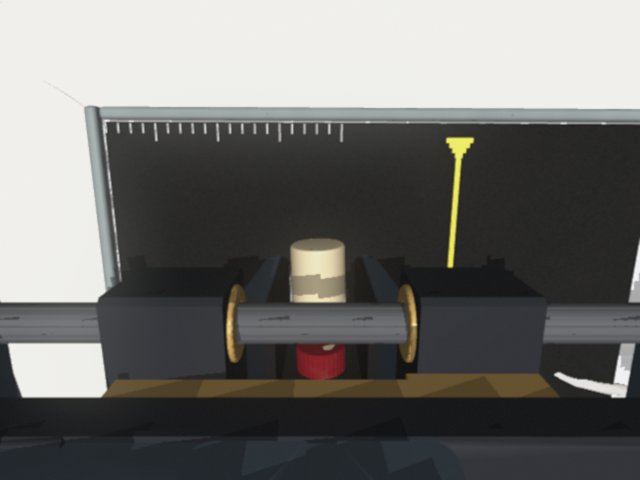

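Request:
{"name": "step_arm", "arguments": {"steps": [[0,0,0,0,0,1,0.29],[0,0,0,0,2,0,0.29],[0,0,0,0,3,0,0.29],[0,0,0,0,4,0,0.29],[0,0,0,0,4,0,0.29],[0,0,0,0,4,0,0.29],[0,0,0,0,4,0,0.29],[0,0,0,0,4,0,0.29]]}}

```text
time_s: 5.5
ee_pos: [511.4, 116.3, 18.7]
ee_rot: [180.0, -0.0, 83.0]
force: [0.4, 0.8, 1.5]
gripper_width: 26.6
gripper_force: 0.0
```

Request:
{"name": "step_arm", "arguments": {"steps": [[0,0,0,0,4,0,0.29],[0,0,0,0,4,0,0.29],[0,0,0,0,4,0,0.29],[0,0,0,0,4,0,0.29],[0,0,0,0,3,0,0.29],[0,0,0,0,2,0,0.29],[0,0,0,0,1,0,0.29],[0,0,0,0,0,0,0.29]]}}

```text
time_s: 6.5
ee_pos: [533.0, 113.6, 18.7]
ee_rot: [-180.0, -0.0, 83.0]
force: [-0.6, 0.9, -0.4]
gripper_width: 26.5
gripper_force: 0.0
```

Run:
```python
from h import *
f=wristframe(); cv2.imwrite("pics/w3.png",f["image"]); np.save("w3.npy",f,allow_pickle=True)
s=state(); print(s["time_s"],s["ee_pos"],s["ee_rot"],s["force"],s["gripper_width"])
im=f["image"]; yl=mask(im,(22,120,80),(38,255,255),(270,140,420,400)); y,x=np.nonzero(yl); print(len(x),x.min(),x.max(),y.min(),y.max())
```

```text
6.55 [532.89317005 113.63086899  18.72405725] [-1.79991867e+02 -3.19869037e-03  8.30443726e+01] [ 0.79513183 -0.11749764  0.07512003] 26.167700070410636
890 330 357 140 300
```

View pics/w3.png

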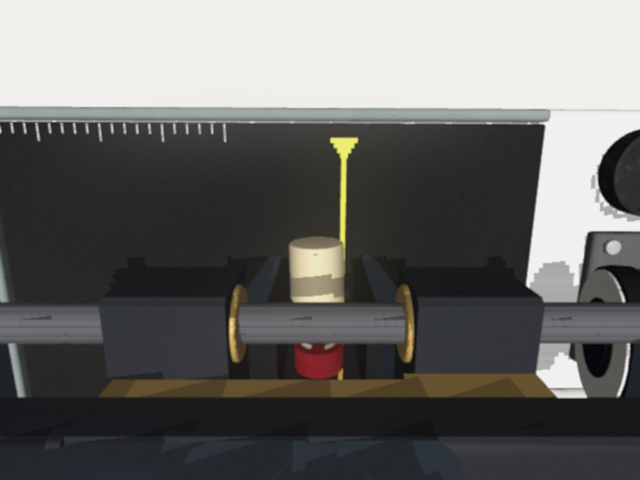

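```bash
cat >> h.py <<'E'
def linevial(f,roi=(270,160,420,236),z=23):
    im=f["image"]; y,x=np.nonzero(mask(im,(22,120,80),(38,255,255),roi)); k=np.polyfit(y,x,1)
    A=onz(f,np.polyval(k,roi[1]),roi[1],12)[:2];B=onz(f,np.polyval(k,roi[3]),roi[3],12)[:2]
    d=(A-B)/np.linalg.norm(A-B); n=np.array([d[1],-d[0]]); return A,d,n
E
python3 - <<'E'
from h import *
f=np.load("w3.npy",allow_pickle=True).item(); A,d,n=linevial(f); im=f["image"]
print("line",A,d,"tcp off",(np.array([532.95,113.63])-A)@n)
r=mask(im,(0,120,60),(10,255,255),(280,330,350,380))|mask(im,(170,120,60),(180,255,255),(280,330,350,380))
g=mask(im,(5,25,100),(40,140,255),(280,235,345,300))
for m in(r,g):
    x0,y0,w,h=cv2.boundingRect(big(m)); v=onz(f,x0+w/2,y0+h/2,23)[:2]; print(x0,y0,w,h,v,(v-A)@n)
E
```

```text
line [550.18110056 169.61666872] [0.12566025 0.99207333] tcp off -10.059216491617427
294 344 49 36 [529.7976425   87.00892739] -9.841375612356073
289 235 56 65 [534.39434249 128.97492791] -10.55457032570606
```

Request:
{"name": "step_arm", "arguments": {"steps": [[0,0,0,0,2,0,0.28],[0,0,0,0,2,0,0.28],[0,0,0,0,2,0,0.28],[0,0,0,0,2,0,0.28],[0,0,0,0,1.5,0,0.28],[0,0,0,0,0.7,0,0.28],[0,0,0,0,0,0,0.265],[0,0,0,0,0,0,0.265]]}}

```text
time_s: 7.55
ee_pos: [543.1, 112.4, 18.8]
ee_rot: [-180.0, -0.0, 83.0]
force: [-0.3, -1.0, -0.0]
gripper_width: 24.1
gripper_force: 0.0
```

Request:
{"name": "step_arm", "arguments": {"steps": [[0,0,0,0,0,0,0.265],[0,0,0,0,0,0,0.265],[0,0,0,0,0,0,0.3],[0,0,0,0,0,0,0.35],[0,0,0,0,0,0,0.4],[0,0,0,0,0,0,0.45],[0,0,0,0,0,0,0.5],[0,0,0,0,0,0,0.5]]}}

```text
time_s: 8.55
ee_pos: [543.1, 112.4, 18.7]
ee_rot: [-180.0, -0.0, 83.0]
force: [0.1, -0.3, -0.0]
gripper_width: 45.6
gripper_force: 0.0
```

```bash
cat > chk.py <<'E'
from h import *
import sys
s=state(); print(s["time_s"],s["ee_pos"],s["force"],s["gripper_width"])
f=wristframe(); cv2.imwrite(f"pics/{sys.argv[1]}.png",f["image"]); A,d,n=linevial(f,(270,150,420,225)); im=f["image"]
print("line",A,d,"tcp off",(s["ee_pos"][:2]-A)@n)
r=mask(im,(0,120,60),(10,255,255),(250,330,380,380))|mask(im,(170,120,60),(180,255,255),(250,330,380,380))
g=mask(im,(5,25,100),(40,110,255),(250,230,390,300))
for m in(r,g):
    x0,y0,w,h=cv2.boundingRect(big(m)); v=onz(f,x0+w/2,y0+h/2,23)[:2]; print(x0,y0,w,h,v,(v-A)@n)
E
python3 chk.py w4
```

```text
8.55 [543.08952626 112.39863674  18.72315098] [ 0.14862966 -0.33666576 -0.00301249] 45.64925581895387
line [550.68414165 173.5880479 ] [0.12909612 0.99163209] tcp off 0.36825105453635754
296 344 49 35 [540.81263426  85.92278105] 1.5283420399401404
292 236 54 64 [545.30804714 127.44699011] 0.6255235606310423
```

View pics/w4.png

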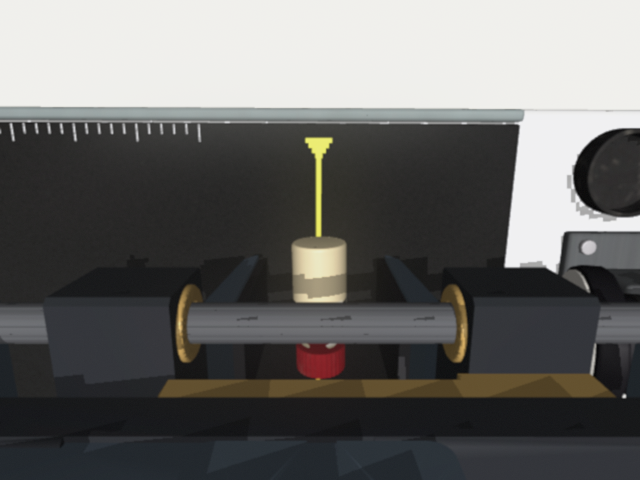

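Request:
{"name": "step_arm", "arguments": {"steps": [[0,0,0,0,0,-3,0.5],[0,0,0,0,0,-6,0.5],[0,0,0,0,0,-10,0.5],[0,0,0,0,0,-15,0.5],[0,0,0,0,0,-18,0.5],[0,0,0,0,0,-20,0.5],[0,0,0,0,0,-20,0.3],[0,0,0,0,0,-18,0]]}}

```text
time_s: 9.6
ee_pos: [543.4, 112.4, 130.7]
ee_rot: [179.9, -0.0, 83.0]
force: [0.3, 0.6, 0.2]
gripper_width: 28.3
gripper_force: 0.0
```

Request:
{"name": "step_arm", "arguments": {"steps": [[0,0,0,0,-20,0,0],[0,0,0,0,-30,0,0],[0,0,0,-10,-40,0,0],[0,0,0,-30,-16,0,0],[0,0,0,-50,-6,0,0],[0,0,0,-55,-6,0,0],[0,0,0,-40,-5,0,0],[0,0,0,0,0,0,0]]}}

```text
time_s: 10.6
ee_pos: [398.3, -58.2, 129.8]
ee_rot: [179.9, 0.0, 82.8]
force: [-0.2, 0.1, 0.2]
gripper_width: 0.5
gripper_force: 0.0
```

Run:
```python
from h import *
s=state(); print(s["time_s"],s["ee_pos"],s["ee_rot"],s["gripper_width"])
f=grab_frame("top"); im=f["image"]; cv2.imwrite("pics/t5.png",cv2.resize(im[140:340,200:480],None,fx=2.8,fy=2.8))
def pts(m): y,x=np.nonzero(m); return np.c_[x,y].astype(float)
def red(roi): return mask(im,(0,120,80),(10,255,255),roi)|mask(im,(170,120,80),(180,255,255),roi)
r=red((225,215,320,290)); g=mask(im,(0,0,110),(21,140,255),(245,220,290,250))&~r
L=np.array([541.9,108.6]); n=np.array([.992,-.127]); d=np.array([.127,.992])
for m in(r,g):
    Q=np.array([onz(f,*p,23)[:2] for p in pts(m)])-L; print(len(Q),Q.mean(0)@n,Q.mean(0)@d)
yl=np.array([onz(f,*p,12)[:2] for p in pts(mask(im,(22,100,80),(38,255,255),(215,180,325,325)))])-L; print("line",(yl@n).mean(),(yl@d).min(),(yl@d).max())
```

```text
10.6 [398.25883916 -58.18156721 129.76563047] [1.79907142e+02 1.26081819e-02 8.27933548e+01] 0.5455309711463592
92 1.5907421368904857 -21.60886043065311
88 0.09800360949260312 8.27662188730608
line -0.12894995208497342 -69.36383593187999 69.3975052555093
```

View pics/t5.png

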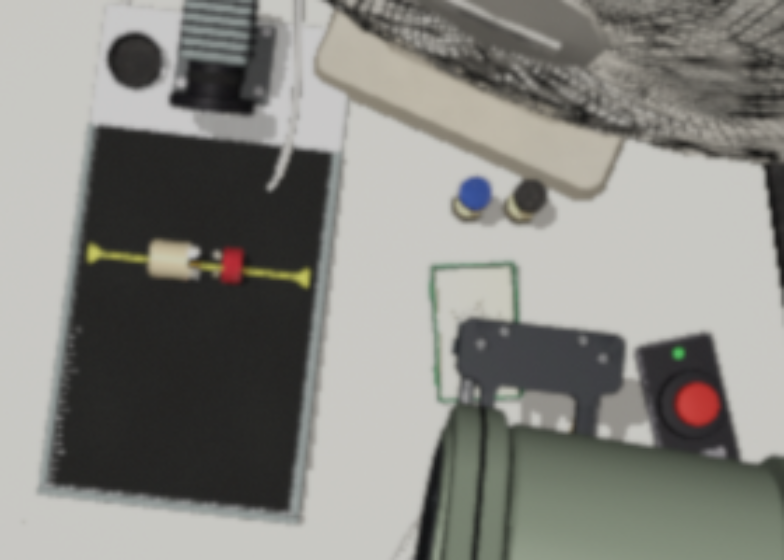

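Request:
{"name": "step_arm", "arguments": {"steps": [[0,0,0,-20,15,0,0],[0,0,0,-30,16,0,0],[0,0,0,-35,16,0,0],[0,0,0,-27,14,10,0],[0,0,0,-14.8,10,20,0],[0,0,0,0,0,25,0],[0,0,0,0,0,20,0],[0,0,0,0,0,5,0]]}}

```text
time_s: 11.65
ee_pos: [453.8, -189.5, 48.0]
ee_rot: [-179.9, -0.1, 83.1]
force: [0.5, 0.6, 0.5]
gripper_width: 0.5
gripper_force: 0.0
```

Run:
```python
from h import *
f=wristframe(); cv2.imwrite("pics/w6.png",f["image"]); s=state(); print(s["time_s"],s["ee_pos"],s["ee_rot"],s["force"])
g=grab_frame("scene"); cv2.imwrite("pics/s6.png",np.hstack([cv2.resize(g["image"][200:400,220:450],(460,400)),cv2.resize(f["image"],(320,240))[:, :].repeat(1,0) if 0 else np.pad(cv2.resize(f["image"],(320,240)),((0,160),(0,0),(0,0)))]))
```

```text
11.7 [ 453.91684791 -189.70308491   48.10218886] [-1.79928480e+02 -4.13257419e-02  8.31253067e+01] [-0.28345887  0.40638114 -1.09390643]
```

View pics/s6.png

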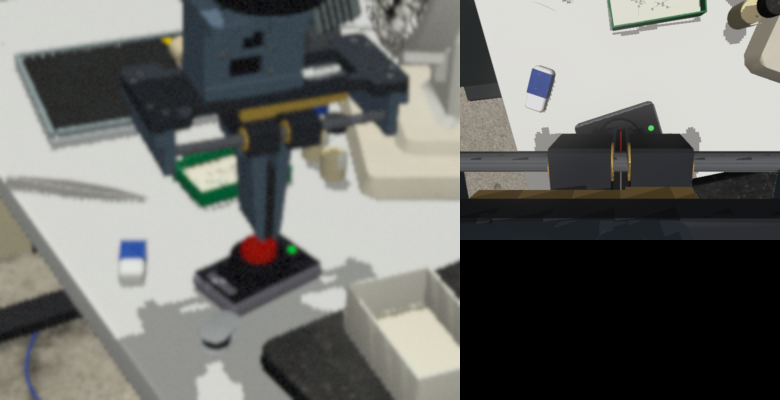

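Request:
{"name": "step_arm", "arguments": {"steps": [[0,0,0,-3,0,3,0],[0,0,0,0,0,5,0],[0,0,0,0,0,4,0],[0,0,0,0,0,3,0],[0,0,0,0,0,2,0],[0,0,0,0,0,2,0],[0,0,0,0,0,1.5,0],[0,0,0,0,0,0,0]]}}

```text
time_s: 12.75
ee_pos: [453.4, -193.9, 30.4]
ee_rot: [180.0, 0.0, 83.0]
force: [-4.7, 2.2, 20.6]
gripper_width: 0.5
gripper_force: 10.5
```

Run:
```python
from h import *
g=grab_frame("scene"); s=state(); print(s["time_s"],s["ee_pos"],s["force"],s["torque"])
h=np.load("scene0.npy",allow_pickle=True).item()
c=lambda i:cv2.resize(i["image"][300:360,310:390],(400,300),interpolation=cv2.INTER_CUBIC)
cv2.imwrite("pics/s7.png",np.hstack([c(h),c(g)]))
```

```text
12.8 [ 453.39595882 -193.86378004   30.44242301] [-5.67884105  1.71722564 20.70874291] [0.27841808 1.04168138 0.01688806]
```

View pics/s7.png

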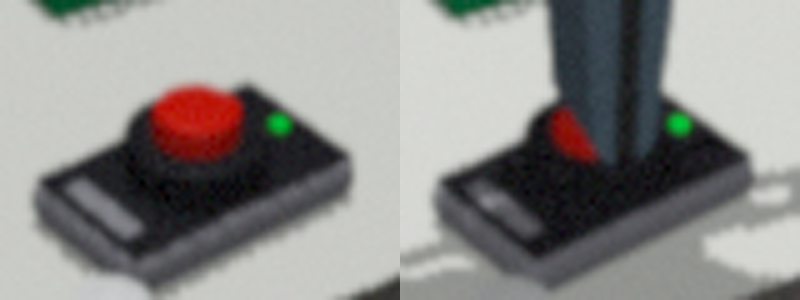

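Run:
```python
from h import *
h=np.load("scene0.npy",allow_pickle=True).item()
def proj(f,p):
    R=Rn.from_euler("xyz",f["rotation"],degrees=True).as_matrix(); q=R.T@(np.array(p)-f["origin"]); fl=240/np.tan(np.radians(f["fovy"])/2); return fl*q[0]/q[2]+f["cx"],fl*q[1]/q[2]+f["cy"]
cr=lambda p:((p[0]-310)*5,(p[1]-300)*5)
for p in([453.4,-193.9,30.4],[453.4,-193.9,20],[453,-192.5,32]): print(p,cr(proj(h,p)))
s=state()
R=Rn.from_euler("xyz",s["ee_rot"],degrees=True).as_matrix()
for a in(-16,16):
  for b in(-12,12): print(a,b,cr(proj(h,R@[a,b,0]+s["ee_pos"])))
t=np.load("top0.npy",allow_pickle=True).item()
# top-face ellipse: brightest red in scene; top view circle fit
for f,roi in((h,(325,310,370,340)),(t,(425,260,470,310))):
    im=f["image"]; m=mask(im,(0,120,80),(10,255,255),roi)|mask(im,(170,120,80),(180,255,255),roi)
    c=big(m); print(cv2.boundingRect(c),cv2.minEnclosingCircle(c)); v=cv2.cvtColor(im,cv2.COLOR_BGR2HSV)[...,2][m>0]; print(np.percentile(v,[5,25,50,75,95]))
    m2=((m>0)&(cv2.cvtColor(im,cv2.COLOR_BGR2HSV)[...,2]>np.percentile(v,45))); y,x=np.nonzero(m2); print("bright",x.mean(),y.mean(),onz(f,x.mean(),y.mean(),32))
```

```text
[453.4, -193.9, 30.4] (np.float64(196.01474934665362), np.float64(125.7844585586497))
[453.4, -193.9, 20] (np.float64(195.00429562197837), np.float64(155.8146187468583))
[453, -192.5, 32] (np.float64(192.55029067198336), np.float64(118.85056816924532))
-16 -12 (np.float64(176.79918240415049), np.float64(166.34449443741175))
-16 12 (np.float64(257.16775544334666), np.float64(149.6173346685842))
16 -12 (np.float64(136.11414557558334), np.float64(102.12148122315341))
16 12 (np.float64(214.35576731989102), np.float64(86.412051743944))
(340, 317, 19, 15) ((349.1535339355469, 323.2637939453125), 9.42943286895752)
[ 92. 119. 174. 189. 191.]
bright 348.9918699186992 321.7479674796748 [ 455.92927691 -188.52423382   32.        ]
(441, 276, 16, 17) ((448.5735168457031, 283.9044189453125), 8.20160961151123)
[ 90.2 143.  174.  180.  185. ]
bright 448.3859649122807 283.8421052631579 [ 453.08809323 -191.881841     32.        ]
```

Run:
```python
from h import *
h=np.load("scene0.npy",allow_pickle=True).item(); g=grab_frame("scene")
for f in(h,g):
    im=f["image"]; m=mask(im,(0,120,60),(10,255,255),(325,305,370,345))|mask(im,(170,120,60),(180,255,255),(325,305,370,345))
    for x in range(338,352): 
        y=np.nonzero(m[:,x])[0]; print(x,(y.min(),y.max()) if len(y) else None,end=" ")
    print()
s=state();print(s["time_s"],s["force"],s["ee_pos"])
```

```text
338 None 339 None 340 (np.int64(321), np.int64(327)) 341 (np.int64(320), np.int64(329)) 342 (np.int64(320), np.int64(329)) 343 (np.int64(319), np.int64(330)) 344 (np.int64(318), np.int64(331)) 345 (np.int64(318), np.int64(331)) 346 (np.int64(318), np.int64(331)) 347 (np.int64(318), np.int64(331)) 348 (np.int64(317), np.int64(331)) 349 (np.int64(317), np.int64(331)) 350 (np.int64(318), np.int64(331)) 351 (np.int64(318), np.int64(331)) 
338 None 339 None 340 (np.int64(323), np.int64(328)) 341 (np.int64(322), np.int64(329)) 342 (np.int64(321), np.int64(330)) 343 (np.int64(322), np.int64(330)) 344 (np.int64(323), np.int64(331)) 345 (np.int64(324), np.int64(331)) 346 (np.int64(325), np.int64(331)) 347 (np.int64(327), np.int64(332)) 348 (np.int64(329), np.int64(332)) 349 None 350 None 351 None 
12.85 [-5.63608332  1.40130617 20.5100429 ] [ 453.40024779 -193.85265562   30.45366858]
```

Request:
{"name": "step_arm", "arguments": {"steps": [[0,0,0,0,0,-4,0],[0,0,0,0,0,-6,0],[0,0,0,1,-3,0,0],[0,0,0,0,0,0,0],[0,0,0,0,0,1,0],[0,0,0,0,0,0,0],[0,0,0,0,0,0,0],[0,0,0,0,0,0,0]]}}

```text
time_s: 13.85
ee_pos: [450.5, -192.4, 37.2]
ee_rot: [-180.0, -0.0, 83.0]
force: [0.1, -0.2, 0.4]
gripper_width: 0.5
gripper_force: 0.0
```

Request:
{"name": "step_arm", "arguments": {"steps": [[0,0,0,0,0,1,0],[0,0,0,0,0,1,0],[0,0,0,0,0,1,0],[0,0,0,0,0,0,0],[0,0,0,0,0,0,0],[0,0,0,0,0,0,0],[0,0,0,0,0,0,0],[0,0,0,0,0,0,0]]}}

```text
time_s: 14.85
ee_pos: [450.6, -192.4, 34.2]
ee_rot: [180.0, -0.0, 83.0]
force: [-0.2, -0.3, 2.4]
gripper_width: 0.1
gripper_force: 0.9
```

Request:
{"name": "step_arm", "arguments": {"steps": [[0,0,0,0,0,1,0],[0,0,0,0,0,0.5,0],[0,0,0,0,0,0,0],[0,0,0,0,0,0,0],[0,0,0,0,0,0,0],[0,0,0,0,0,0,0],[0,0,0,0,0,0,0],[0,0,0,0,0,0,0]]}}

```text
time_s: 15.85
ee_pos: [450.5, -192.5, 32.7]
ee_rot: [180.0, -0.0, 83.0]
force: [-1.1, -0.6, 1.8]
gripper_width: 0.6
gripper_force: 1.3
```

Request:
{"name": "step_arm", "arguments": {"steps": [[0,0,0,0,0,1,0],[0,0,0,0,0,0.5,0],[0,0,0,0,0,0,0],[0,0,0,0,0,0,0],[0,0,0,0,0,0,0],[0,0,0,0,0,0,0],[0,0,0,0,0,0,0],[0,0,0,0,0,0,0]]}}

```text
time_s: 16.85
ee_pos: [450.5, -192.4, 31.2]
ee_rot: [180.0, -0.0, 83.0]
force: [-0.1, 0.1, 4.8]
gripper_width: 0.3
gripper_force: 1.8
```

Request:
{"name": "step_arm", "arguments": {"steps": [[0,0,0,0,0,1,0],[0,0,0,0,0,0.8,0],[0,0,0,0,0,0.7,0],[0,0,0,0,0,0,0],[0,0,0,0,0,0,0],[0,0,0,0,0,0,0],[0,0,0,0,0,0,0],[0,0,0,0,0,0,0]]}}

```text
time_s: 17.85
ee_pos: [450.6, -192.5, 30.5]
ee_rot: [180.0, 0.0, 83.0]
force: [-3.8, 1.9, 19.5]
gripper_width: 0.9
gripper_force: 9.5
```

Request:
{"name": "step_arm", "arguments": {"steps": [[0,0,0,0,0,-3,0],[0,0,0,0,0,-4,0],[0,0,0,0,0,-8,0],[0,0,0,0,0,-15,0],[0,0,0,0,0,-20,0],[0,0,0,0,0,-20,0],[0,0,0,0,0,-10,0],[0,0,0,0,0,0,0]]}}

```text
time_s: 18.85
ee_pos: [450.7, -192.5, 109.1]
ee_rot: [180.0, 0.0, 83.0]
force: [0.1, -0.2, -0.8]
gripper_width: 0.3
gripper_force: 0.0
```

Run:
```python
from h import *
f=grab_frame("top"); im=f["image"]
def pts(m): y,x=np.nonzero(m); return np.c_[x,y].astype(float)
r=mask(im,(0,120,80),(10,255,255),(225,215,320,290))|mask(im,(170,120,80),(180,255,255),(225,215,320,290)); g=mask(im,(0,0,110),(21,140,255),(245,220,290,250))&~r
L=np.array([541.9,108.6]); n=np.array([.992,-.127]); d=np.array([.127,.992])
for m in(r,g):
    Q=np.array([onz(f,*p,23)[:2] for p in pts(m)])-L; print(len(Q),Q.mean(0)@n,Q.mean(0)@d)
im=grab_frame("scene")["image"]; m=mask(im,(0,120,60),(10,255,255),(325,305,370,345)); print(cv2.boundingRect(big(m)))
s=state(); print(s["time_s"],s["ee_pos"],s["force"])
```

```text
91 1.4711655381652973 -21.595375827351916
92 0.14653901807827707 9.315332486691133
(340, 317, 19, 15)
18.95 [ 449.99354854 -192.20572051  108.0920866 ] [ 0.39730417 -0.29327558  0.64991286]
```

Spring slope followed by a hard stop at z = 30.5 confirms the full press. The button is up again, the vial hasn't moved, and the hand is clear.

```bash
python3 -c "
from workcell import *
print(job_done())"
```

```text
the job is handed in; nothing more can be done
None
```

The vial lies on the focus line, measured about 1 mm off and 1–3° from square, the shutter was pressed to its stop (twice) and has come back up, and the job is handed in; no verdict was returned.

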